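# Load, close and pin a clamshell print jig, and hold it clamped

## Task

The print jig is loaded with two white bag-tag blanks: while its blue masking frame is still open, slide the black tray fully home along its runners, then swing the frame down onto the blanks. Take the yellow-knobbed locking pin from the wooden stand, put it down through the hole in the frame's steel lug and into the hole in the jig base below, and push until its collar sits on the lug and the frame is fully shut. The frame's sprung feet lift it again if you let go, so finish still gripping the pin and pressing it down to keep the jig clamped shut; leave the red pin and everything else on the bench where they are.

Things in the scene. Friction and masses are not known exactly. Their poses are not given: they have to be found in the camera images.
- jig: Fixed print jig, aluminium plate x -150..110, y -66..106, top z 16 (mm). Origin on the bench; x along the runners, the way the tray goes in (away from the robot); y left, to the frame's hinge; z up. Dark runners x -90..110, inner walls y -53.5 and 53.5, lips over the tray's edges to z 28.5; end stop face x 100; steel pin block 44 x 36, 28 high, at x 20, y -84.
- tray_home (a point): Where the tray's origin is when the tray is fully home: jig x 20, y 0, z 16 mm. Axes as the jig's.
- base_hole (a point): Centre of the mouth of the hole in the pin block of the jig base: jig x 20, y -84, z 28 mm. Hole 12.5 mm wide, vertical, 28 mm deep, open to the bench. Axes as the jig's.
- jig_hinge (a point): Middle of the frame's hinge axis: jig x 20, y 78, z 34 mm; the axis runs along jig x, at mid thickness of the frame. Axes as the jig's.
- frame (a joint): Angle of the blue frame, rad: 0 shut and level, 1.57 upright. Shut it reaches from the hinge to jig -y: 8 mm thick (z 30..38), jig x -58..98, two windows, solid edge bar 108..140 mm from the hinge, steel lug out to 180. 0.35 kg. Stiff hinge (0.3 N m): stays where left, but on the blanks its sprung feet hold it 0.03..0.07 open; fully shut takes about 8 N down on the lug.
- frame_hole (a point): Centre of the top of the hole in the frame's lug, 162 mm from the hinge axis, on the frame's upper face (4 mm above its middle plane); the hole is 12.5 mm wide and 8 mm deep. It is 10 mm right above base_hole when the frame is shut. Axes turn with the frame; as the jig's when shut.
- frame_edge (a point): Point on the upper face of the frame in the middle of its edge bar, 124 mm from the hinge axis: a good place to push on. Axes turn with the frame.
- foot_a (a joint): How far the near sprung foot (8 mm rubber rod under the frame's edge bar, at jig x -18.5, y -38 when shut) is pushed up into the frame, m: 0 free, about 0.008 when the frame is shut on the blank. Spring 400 N/m with 1.2 N preload.
- foot_b (a joint): The same for the far sprung foot, at jig x 58.5, y -38 when shut.
- tray: Black tray 160 (x) x 104 (y) x 8 mm on the jig's runners, drawn out 45 to 80 mm towards the robot. Origin under the middle of its plate, axes as the jig's. At its front an orange upright grip plate, 10 mm thick (tray x -109..-99), 36 mm wide in y, top 36 mm above the tray's underside. 0.25 kg loaded; slides with a few newtons.
- blank_a: Nearer white bag-tag blank, 67 x 88 x 5 mm, lying loose in the tray's near recess; origin under its centre, at tray x -38.5.
- blank_b: Farther white bag-tag blank, same size, in the tray's far recess at tray x +38.5.
- pin_stand: Fixed wooden block 130 (x) x 46 (y) x 36 mm high with two holes 16 mm wide at its x -37.5 and +37.5; a pin hangs by its collar in each. Origin under its centre.
- pin: Locking pin, yellow knob, upright in one of the stand's holes. Origin in the middle of its collar's underside, z up. Below it a steel shank 10 mm across, 30 mm long, nose tapered over the last 8 mm; above it the collar, 27 mm across, 5 mm thick, then the knob, 20 mm across, z 5..41 mm. 0.07 kg.
- pin_tip (a point): Middle of the pin's nose, 30 mm below the underside of its collar.
- other_pin: The pin of another jig, red knob, same shape but with a 14 mm shank that does not fit; stays in the stand's other hole.
- ink_cyan: Blue ink bottle, 54 mm wide, 126 mm high; origin under its centre.
- ink_magenta: Magenta ink bottle, 54 mm wide, 126 mm high; origin under its centre.
- spray_bottle: White spray bottle with blue head, 72 mm wide, 195 mm high; origin under its centre.
- tape_roll: Clear tape roll lying flat, 96 mm wide, 24 mm high; origin under its centre.
- spare_blanks: Stack of spare blanks, 88 x 67 x 25 mm; origin under its centre.
- scraper: Small flat scraper, 200 mm long, lying on the bench; origin under its middle.
- mouse: Black computer mouse, 105 x 60 mm, 34 mm high; origin under its centre.
Mind the look-alikes: they are no part of the job. Leave any purple or turquoise look-alike of the tray alone. Leave any turquoise look-alike of the blank_b alone.

How it is judged (in metres and radians):
On the way, in this order (a step that is already met when the one before it is completed fails the run):
1. the tray is fully home (within 3 mm) while the frame is still open (more than 0.5 rad) (x of tray in the frame of tray_home between -0.003 and 0.003 m and y of tray in the frame of tray_home between -0.003 and 0.003 m and angle between tray's own z axis and vertical below 0.03 rad and value of joint frame above 0.5 rad), for 0.2 s.
2. the frame is down on the blanks (less than 0.1 rad open), the pin not yet in it (value of joint frame below 0.1 rad and horizontal distance between pin_tip and base_hole above 0.03 m), for 0.2 s.
3. the pin is through the lug and at least 12 mm deep in the hole of the base (horizontal distance between pin_tip and base_hole below 0.003 m and z of pin_tip in the frame of base_hole below -0.012 m and angle between pin's own z axis and vertical below 0.08 rad), for 0.1 s.
At the end, for the whole second after the job is handed in: Tray within 3 mm of home, blanks in their recesses; pin upright, 12 mm or more into the base hole, collar on the lug; frame shut (under 0.02 rad), both sprung feet pushed in over 5 mm; fingers grip the pin (over 3 N) and the pin presses the frame (over 3 N) (all of step 3 and x of tray in the frame of tray_home between -0.003 and 0.003 m and y of tray in the frame of tray_home between -0.003 and 0.003 m and angle between tray's own z axis and vertical below 0.03 rad and distance between each of blank_a, blank_b and tray below 0.043 m and z of each of blank_a, blank_b in the frame of tray below 0.006 m and value of joint frame below 0.02 rad and z of pin in the frame of frame_hole below 0.0025 m and value of joint each of foot_a, foot_b above 0.005 m and contact force between the fingers and pin above 3 N and contact force between pin and frame above 3 N); the arm keeps its last pose, push and grip.
It fails at once if a bottle, the tape, the spare blanks, the scraper or the mouse moved more than 30 mm (distance of any of ink_cyan, ink_magenta, spray_bottle, tape_roll, spare_blanks, scraper, mouse from where it was at the start of the episode above 0.03 m).
It fails at once if the red pin is moved out of its place (more than 20 mm) (distance of other_pin from where it was at the start of the episode above 0.02 m).
It fails at once if a blank is lifted out of its recess (z of any of blank_a, blank_b in the frame of tray above 0.012 m).
It also fails if it takes over 59 s, if anything falls off the work surface, if the arm or the gripper's body presses on something with over 40 N, if the wrist force passes 120 N, or if a joint passes its speed limit or range.

## Robot

A 6-joint arm with a two-finger parallel gripper is mounted at the origin on the work surface. World frame = base frame: x ahead of the robot, y to its left, z up, the work surface at z = 0. Lengths are in m, angles in degrees, forces in N, time in s.
With the tool pointing down it reaches from about 0.375 to 0.9 m from the base axis. Payload 3.1 kg.
Tool frame: the origin (TCP) lies on the centre line of the jaws, within the pads' length; the fingertips stand env.tip_extent ahead of it and the grasp point (between the pads) lies 8 mm behind it (env.tip_extent is the distance from the TCP to the fingertips, in m); z points along the fingers, y is the line along which they close (so a half turn about z gives the same grasp; the last joint's range is limited). The gripper opens to 87 mm and grips with 3 to 60 N. Pads are 19 mm wide; open, the fingers measure 117 mm over their backs; the gripper's body (75 mm by 190 mm) begins 51 mm behind the grasp point.
Start: joints at [59.502, 30.224, 82.088, -0, 67.689, -10.227], TCP at [0.216, 0.586, 0.234] pointing down, gripper open.
Joint ranges: [-176.69, 176.69], [-43.24, 126.21], [12.49, 139.97], [-82, 262], [0, 151.66], [-163.58, 163.58]. Speed limits (degrees/s): [159.86, 159.86, 180, 180, 180, 180].

## Interface

Orientations are given as a 3x3 rotation matrix whose columns are the frame's x, y, z axes.
In Python, from bench import env gives the robot as it stands. The module is installed in compiled form; this text tells all that it offers.
- The arm moves only by the tool jog_arm, never from a script. Its argument "rows" is a list of rows, each an object of numbers: "x", "y", "z": the shift along the tool's x, y, z in units of 40 mm (1.0 is 40 mm); "rx", "ry", "rz": the turn, a rotation vector about the tool's x, y, z in units of 5 degrees (1.0 is 5 degrees); "gripper": the finger opening in mm, from 0 to 87. In form: [{"x": .., "y": .., "z": .., "rx": .., "ry": .., "rz": .., "gripper": ..}, ...]. A call has 1 to 8 rows; each row shifts and turns the commanded pose from where the row before left it, along the tool's axes as they then stand; what a row does not reach is not made up. A row lasts 1/10 s, in which the tool goes at most 50 mm and 8.59 degrees, less where a joint would pass 70% of its speed; a pose out of reach is approached as far as the arm can. A call is refused whole if a number of a shift passes 1 or a number of a turn 1, either way. A call with a gripper value outside its range is refused whole. The fingers move at their own pace and stop on an object; "newtons" is the grip in N (left out, the last holds). Time passes only in rows, so rows that do not move let the fingers close. It gives the time, the measured TCP pose, the force, the opening and the grip force at its end, in the units of the state.
- env.get_state(): the state, without advancing time (a new reading comes with each control period).
- env.capture(name): name is "side" or "top"; returns (picture, depth): 480x640x3 uint8, red, green, blue; 480x640 float32, m along the optical axis (not along the pixel's ray), 0 where there is no reading.
- env.camera_params(name): a dict with "camera_matrix" (3x3 intrinsics, pixels), "position" and "rotation" of the camera in the world. Camera axes: x right, y down, z forward; pixel columns grow to the right and rows downward; lengths in m; the calibration is good to about 2 mm. A picture is of the moment at which its call begins. camera_params takes no time and is no camera call.
- env.finish_job(): hands the job in; it is judged then, once.
Trained networks look in the newest picture that a camera, given by its name, has taken for a name from the list of things; names that differ only in an ending like _2 or _b are one class to them, and where a whole thing is asked for, a point or a joint stands for the part that bears it (a point fixed in the world has none). Each returns a list of dicts, best first, with "score" (0 to 1); they miss things now and then, are a little off and sometimes report something else, mostly with a low value. They report only what shows in the picture. A call takes as long as a camera call. They do not tell look-alikes from the thing itself.
- env.trace(camera, target): "pixels" (480x640 bool, what is visible of it) and "extent" ([centre column, centre row, width, height] in pixels, round what is visible of it).
- env.landmark_of(camera, target): "pixel" ([row, column] in pixels: a listed point, or the origin of a listed thing).
The state is a dict: "time_s": time; "joints": joint angles; "dq": joint speeds; "joint_torque": joint torques, N m; "position": TCP position; "tool_rot": TCP orientation; "ft_force": force on the tool from outside, world axes, zero at the start; "torque": the same for the moment, N m; "gripper_width": finger opening in m; "grip_force": force on a finger pad.
Only numpy, scipy, OpenCV 4.12 (cv2) and the standard library are available. Lean on these libraries where they do the work, as an engineer would, in place of code of your own. Each camera call takes 0.05 s, during which the arm holds its last target. There are 200 camera calls.

## Working session

There is one attempt and no reset: what is moved stays moved. The work goes in short steps, Python scripts to look and compute and a tool call to move; the robot and the scene stay as the last step left them, time stands still between calls to the robot, and variables do not carry over. Pictures are saved under pics/ and viewed, at most 10 in all, crops included, and the job is handed in when it is done.

Besides the shell and the picture viewer there is one more tool, called after "Request:" by a JSON object that holds its "name" and its "arguments". jog_arm: Moves the arm, as the interface text tells. Its arguments: {"type":"object","properties":{"rows":{"type":"array"},"newtons":{"type":"number"}},"required":["rows"]}

```bash
mkdir -p pics; python3 - <<'E'
from bench import env
import cv2,numpy as np
print(env.tip_extent, env.get_state())
for c in("side","top"):
    p,d=env.capture(c); cv2.imwrite(f"pics/{c}0.png",p[:,:,::-1]); np.savez(f"{c}0.npz",p=p,d=d)
    print(c,env.camera_params(c))
    for t in ["jig","base_hole","frame_hole","frame_edge","jig_hinge","tray","pin","other_pin","pin_tip","pin_stand","blank_a","tray_home"]:
        try:
            print(t,[(np.round(r["pixel"],1).tolist(),round(r["score"],2)) for r in env.landmark_of(c,t)])
        except Exception as e: print(t,e)
E
```

```text
0.011 {'time_s': 0.0, 'joints': array([ 5.95007299e+01,  3.02797248e+01,  8.21564342e+01,  1.57404724e-03,
        6.76874229e+01, -1.02283270e+01]), 'dq': array([-0.0605333 ,  0.02180742, -0.04954404,  0.00459845, -0.09288214,
       -0.02753996]), 'joint_torque': array([-3.42121184e-04, -4.40042710e+01, -1.76586270e+01,  6.32057455e-02,
        5.82701562e-02, -1.84221763e-04]), 'position': array([0.21615204, 0.58568618, 0.23256319]), 'tool_rot': array([[-9.38060907e-01,  3.46468595e-01, -1.11658966e-03],
       [ 3.46470154e-01,  9.38059180e-01, -1.84557149e-03],
       [ 4.07994621e-04, -2.11812345e-03, -9.99997674e-01]]), 'ft_force': array([ 0.40116733,  0.02417976, -0.40187074]), 'torque': array([0.00966213, 0.02382426, 0.01586927]), 'grip_force': 0.0, 'gripper_width': 0.08687883479416762}
side {'camera_matrix': array([[443.55535625,   0.        , 325.62774201],
       [  0.        , 443.55535625, 237.45564891],
       [  0.        ,   0.        ,   1.        ]]), 'position': array([0.16561967, 0.40921211, 0.77482306]), 'rotation': array([[-0.72486934, -0.52527042,  0.44570777]
[... 1052 characters left out ...]
522, -0.99607408,  0.08589918],
       [-0.99975005,  0.02187309,  0.00462578],
       [-0.0064865 , -0.08577874, -0.9962931 ]])}
jig [([223.6, 336.6], 0.86), ([208.5, 314.2], 0.44)]
base_hole [([217.2, 368.0], 0.58)]
frame_hole [([203.2, 322.7], 0.69), ([244.6, 339.0], 0.31)]
frame_edge [([206.0, 319.2], 0.83), ([212.5, 337.4], 0.19)]
jig_hinge [([210.0, 315.4], 0.73)]
tray [([332.7, 261.6], 0.89), ([330.8, 362.8], 0.71), ([259.6, 226.5], 0.28)]
pin [([256.4, 225.3], 0.56)]
other_pin [([283.1, 223.0], 0.47), ([287.9, 422.4], 0.38)]
pin_tip []
pin_stand [([272.7, 226.6], 0.78)]
blank_a [([223.3, 339.8], 0.91), ([242.3, 338.8], 0.58), ([152.3, 300.4], 0.57)]
tray_home [([213.9, 336.7], 0.65)]
```

View pics/side0.png

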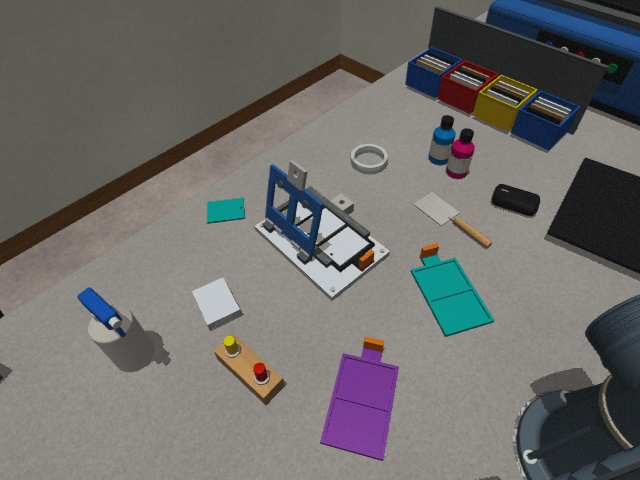

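View pics/top0.png

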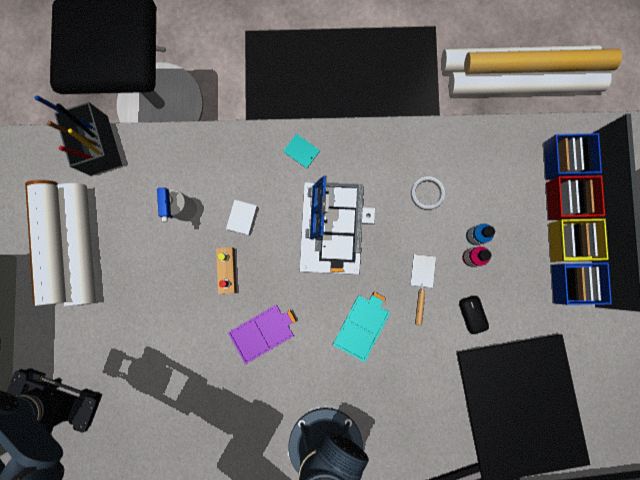

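The side view shows the jig near (320,235) with its frame upright, the stand with the yellow pin at (231,345) and the red pin at (260,372). In the top view the jig is at (335,225), the pin block at (368,217), the yellow knob at (222,257) and the red at (223,283).

```bash
cat > h.py <<'E'
import numpy as np, cv2
from bench import env
P={c:env.camera_params(c) for c in("side","top")}
def cloud(c,d):
    p=P[c];K=p["camera_matrix"];v,u=np.mgrid[:480,:640]
    r=np.stack([(u-K[0,2])/K[0,0]*d,(v-K[1,2])/K[1,1]*d,d],-1)
    return r@p["rotation"].T+p["position"]
def ray(c,uv):
    p=P[c];K=p["camera_matrix"]
    return p["rotation"]@np.array([(uv[0]-K[0,2])/K[0,0],(uv[1]-K[1,2])/K[1,1],1.])
def at_z(c,uv,z):
    r=ray(c,uv);o=P[c]["position"];return o+r*(z-o[2])/r[2]
def tri(a,b):
    A=np.zeros((3,3));y=np.zeros(3);L=[]
    for c,uv in(("side",a),("top",b)):
        r=ray(c,uv);r/=np.linalg.norm(r);M=np.eye(3)-np.outer(r,r);A+=M;y+=M@P[c]["position"];L.append((M,P[c]["position"]))
    x=np.linalg.solve(A,y);return x,[np.linalg.norm(M@(x-o)) for M,o in L]
def proj(c,X):
    p=P[c];q=(np.asarray(X)-p["position"])@p["rotation"];q=q@p["camera_matrix"].T;return q[...,:2]/q[...,2:]
E
python3 - <<'E'
from h import *
np.set_printoptions(precision=4,suppress=True)
rc=lambda a:(a[1],a[0])
print("base_hole",tri(rc([199.4,338.0]),rc([217.2,368.0])))
print("frame_hole",tri(rc([172.1,291.4]),rc([203.2,322.7])))
print("hinge",tri(rc([235.8,288.9]),rc([210,315.4])))
print("edge",tri(rc([189.8,297.3]),rc([206,319.2])))
print("jig",tri(rc([232.4,322.5]),rc([223.6,336.6])))
print("pin",tri(rc([354.4,236.7]),rc([256.4,225.3])))
for c in("side","top"):
    f=np.load(c+"0.npz");p=f["p"].astype(int);d=f["d"];X=cloud(c,d)
    hsv=cv2.cvtColor(f["p"],cv2.COLOR_RGB2HSV).astype(int);ok=d>0
    tab=ok&(abs(X[...,2])<.006);print(c,"table z",np.median(X[tab][:,2]))
    # jig roi
    m=ok&(p.min(2)>150)&(X[...,2]>.009)&(X[...,2]<.023)&(abs(X[...,0]-.5)<.2)&(abs(X[...,1]+.05)<.2)
    n,l,s,ce=cv2.connectedComponentsWithStats(m.astype(np.uint8));k=1+s[1:,4].argmax()
    print("plate comps",[(s[i].tolist()) for i in range(1,n) if s[i,4]>30])
    M=m; pts=X[M]; 
    print("minrect",cv2.minAreaRect((pts[:,:2]*1000).astype(np.float32)),"z",np.median(pts[:,2]))
    for nm,mm in(("yellow",(hsv[...,0]>22)&(hsv[...,0]<34)&(hsv[...,1]>170)&(hsv[...,2]>90)),("red",((hsv[...,0]<4)|(hsv[...,0]>176))&(hsv[...,1]>170)&(hsv[...,2]>60)),("orange",(hsv[...,0]>6)&(hsv[...,0]<16)&(hsv[...,1]>190)),("blue",(hsv[...,0]>100)&(hsv[...,0]<118)&(hsv[...,1]>150))):
        mm=mm&ok&(X[...,0]<.75)&(X[...,0]>.2)&(X[...,1]<.35)&(X[...,1]>-.2)
        n,l,s,ce=cv2.connectedComponentsWithStats(mm.astype(np.uint8))
        for i in range(1,n):
            if s[i,4]>15:
                q=X[l==i];print(nm,s[i].tolist(),ce[i],"med",np.median(q,0),"p2",np.percentile(q,3,axis=0),"p98",np.percentile(q,97,axis=0))
E
```

```text
base_hole (array([ 0.6449, -0.1338,  0.0353]), [np.float64(0.0074480369273343455), np.float64(0.0074480369273342735)])
frame_hole (array([ 0.6583, -0.0081,  0.1955]), [np.float64(0.0038770096153714537), np.float64(0.00387700961537132)])
hinge (array([0.6673, 0.0129, 0.0147]), [np.float64(0.0011261152792038179), np.float64(0.0011261152792037795)])
edge (array([ 0.652 , -0.0037,  0.1563]), [np.float64(0.0038135956114054444), np.float64(0.0038135956114052666)])
jig (array([ 0.6258, -0.0492,  0.0063]), [np.float64(0.0006691733338915777), np.float64(0.0006691733338916747)])
pin (array([0.5356, 0.2743, 0.0126]), [np.float64(0.0020829069719162452), np.float64(0.002082906971916253)])
side table z -0.0007394097977445613
plate comps [[297, 209, 15, 11, 80], [268, 232, 121, 65, 1705]]
minrect ((591.44189453125, -45.33546447753906), (208.0460205078125, 217.90475463867188), 85.82121276855469) z 0.015382789969207833
yellow [223, 336, 12, 18, 122] [228.7869 342.4836] med [0.5312 0.2799 0.076 ] p2 [0.5249 0.2692 0.05  ] p98 [0.5411 0.2868 0.0788]
red [254, 363, 13, 18, 156] [259.9808 371.0962] med [
[... 687 characters left out ...]
053] p2 [ 0.5789 -0.0078  0.0437] p98 [0.7276 0.0291 0.1689]
top table z 0.00019755091218764953
plate comps [[300, 199, 31, 73, 925], [333, 198, 23, 9, 180], [335, 253, 25, 21, 221]]
minrect ((525.2713012695312, -56.41819763183594), (362.9954528808594, 340.2947998046875), 55.634429931640625) z 0.016879596736560476
yellow [218, 253, 7, 7, 35] [220.9714 256.2   ] med [0.5344 0.2737 0.0765] p2 [0.5265 0.2652 0.0716] p98 [0.5405 0.2819 0.0804]
red [219, 281, 8, 6, 35] [222.6286 283.3714] med [0.4602 0.269  0.076 ] p2 [0.4523 0.2617 0.0709] p98 [0.4659 0.2774 0.0815]
blue [310, 176, 16, 63, 527] [317.5199 208.4858] med [0.6537 0.0048 0.118 ] p2 [ 0.5813 -0.0153  0.0527] p98 [0.7277 0.0245 0.172 ]
```

```bash
python3 - <<'E'
import numpy as np,cv2
s=np.load("side0.npz")["p"][150:300,245:400,::-1];t=np.load("top0.npz")["p"][170:280,290:385,::-1]
cv2.imwrite("pics/s1.png",cv2.resize(s,None,fx=4,fy=4,interpolation=cv2.INTER_CUBIC))
cv2.imwrite("pics/t1.png",cv2.resize(t,None,fx=5,fy=5,interpolation=cv2.INTER_CUBIC))
E
```

```text
(no output)
```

View pics/s1.png

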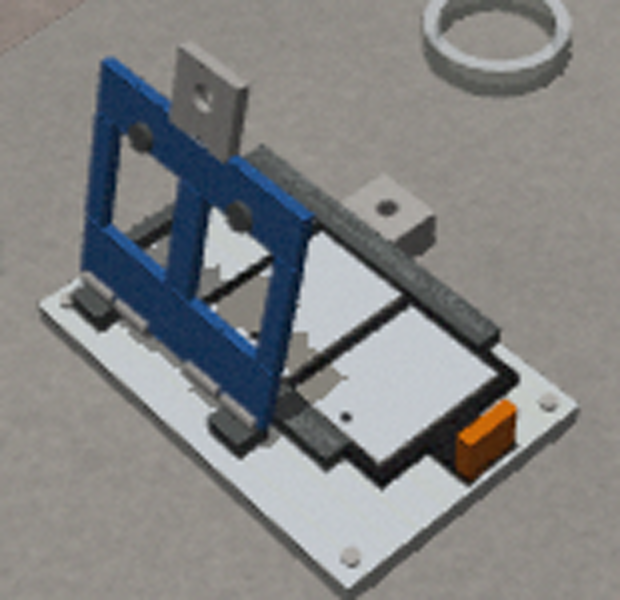

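View pics/t1.png

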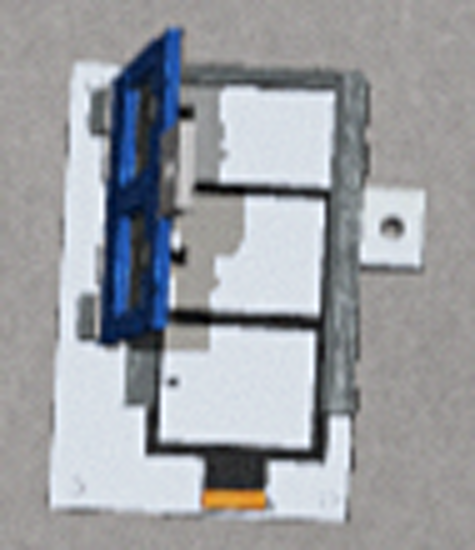

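The side crop shows the plate corners at crop (578,405), (345,590) and (40,303), the block hole at (387,208) and the lug hole at (203,95). The top crop shows corners at (75,65), (52,507) and (347,520), the block hole at (391,227) and the orange grip at (235,498).

```bash
cat > fit.py <<'E'
from h import *
from scipy.optimize import least_squares
np.set_printoptions(precision=4,suppress=True)
S=lambda U:(np.array(U)+.5)/4-.5+[245,150]
T=lambda U:(np.array(U)+.5)/5-.5+[290,170]
mo=np.array([[-150,-66,16],[-150,106,16],[110,106,16],[20,-84,28],[42,-102,28],[-2,-102,28]])/1e3
uS=S([[578,405],[345,590],[40,303],[387,208],[385,176],[437,215]])
mt=np.array([[110,106,16],[-150,106,16],[-150,-66,16],[20,-84,28],[42,-102,28],[-2,-102,28],[-2,-66,28]])/1e3
uT=T([[75,65],[52,507],[347,520],[391,227],[425,188],[422,270],[362,267]])
def W(q,m):
    c,s=np.cos(q[2]),np.sin(q[2]);return np.c_[q[0]+c*m[:,0]-s*m[:,1],q[1]+s*m[:,0]+c*m[:,1],m[:,2]+q[3]]
def run(use):
    f=lambda q:np.concatenate([(proj("side",W(q,mo))-uS).ravel()*("s" in use),(proj("top",W(q,mt))-uT).ravel()*("t" in use),[q[3]*500]])
    r=least_squares(f,[.63,-.05,0,0],loss="soft_l1");return r
if __name__=="__main__":
  for use in("s","t","st"):
    r=run(use);q=r.x;print(use,q[:2],np.degrees(q[2]),q[3],"hole",W(q,mo[3:4]))
  print("res",r.fun[:-1].reshape(-1,2).round(2).tolist())
  f=lambda uv,c:uv
  print("lug hole tri",tri(S([203,95]),T([180,170])))
  print("grip top near-edge ends", [at_z("side",S(u),.052) for u in([457,437],[514,403])],[at_z("top",T(u),.052) for u in([203,492],[266,492],[203,506],[266,508])])
  # in jig frame: grip points from depth, frame points
  c,s=np.cos(q[2]),np.sin(q[2]);R=np.array([[c,-s,0],[s,c,0],[0,0,1]]);o=np.array([q[0],q[1],0])
  for cam in("side","top"):
    g=np.load(cam+"0.npz");X=cloud(cam,g["d"]);h=cv2.cvtColor(g["p"],cv2.COLOR_RGB2HSV).astype(int)
    J=(X-o)@R;roi=(g["d"]>0)&(abs(J[...,0])<.2)&(abs(J[...,1])<.12)
    B=J[roi&(h[...,0]>100)&(h[...,0]<118)&(h[...,1]>150)&(J[...,2]>.05)]
    print(cam,"frame slope",np.polyfit(B[:,2],B[:,1],1),B[:,2].max())
    G=J[roi&(h[...,0]>6)&(h[...,0]<18)&(h[...,1]>150)];print("grip jig",np.percentile(G,[3,50,97],axis=0))
E
python3 fit.py
```

```text
s [ 0.6314 -0.0503] -4.423691542285249 -0.0007234390594798247 hole [[ 0.6449 -0.1356  0.0273]]
t [ 0.6319 -0.0548] -3.93589124715747 -0.00025335827756044866 hole [[ 0.6461 -0.14    0.0277]]
st [ 0.6332 -0.0537] -4.233792208186441 -0.004581468801101245 hole [[ 0.6469 -0.139   0.0234]]
res [[0.75, -0.07], [0.84, -0.34], [0.03, -0.07], [0.62, 0.02], [0.23, -0.52], [0.16, -0.55], [-0.52, -0.57], [-0.98, -0.41], [-0.48, 0.12], [-0.06, 0.1], [-0.3, 0.69], [-0.36, -0.63], [-0.83, -0.67]]
lug hole tri (array([ 0.6578, -0.0161,  0.1873]), [np.float64(0.002870681382570607), np.float64(0.0028706813825706582)])
grip top near-edge ends [array([ 0.4951, -0.0218,  0.052 ]), array([ 0.4879, -0.0584,  0.052 ])] [array([ 0.4958, -0.0269,  0.052 ]), array([ 0.4951, -0.0622,  0.052 ]), array([ 0.488 , -0.0267,  0.052 ]), array([ 0.4861, -0.062 ,  0.052 ])]
side frame slope [-0.252   0.0927] 0.17092345917427954
grip jig [[-0.1487 -0.0125  0.0215]
 [-0.1469  0.0065  0.0437]
 [-0.1389  0.0209  0.0528]]
top frame slope [-0.2527  0.0891] 0.17491241352472509
grip jig [[-0.146  -0.0148  0.0366]
 [-0.1411 -0.0053  0.0513]
 [-0.0936  0.0159  0.0571]]
```

Request:
{"name": "jog_arm", "arguments": {"rows": [{"rz": -1,"gripper": 0},{"rz": -1},{"rz": -1},{"rz": -0.2},{"x": -0.43,"y": -0.95},{"x": -0.43,"y": -0.95},{"x": -0.43,"y": -0.95},{"x": -0.43,"y": -0.95}], "newtons": 10}}

```text
$.rows[0]: bad value
```

```bash
cat > st.py <<'E'
from h import *
np.set_printoptions(precision=4,suppress=True)
Q=[.6317,-.0526,np.radians(-4.2)]
c,s=np.cos(Q[2]),np.sin(Q[2]);RJ=np.array([[c,-s,0],[s,c,0],[0,0,1]]);OJ=np.array([Q[0],Q[1],0])
def J2W(p):return OJ+RJ@(np.array(p)/1e3)
def W2J(p):return RJ.T@(np.array(p)-OJ)*1e3
def show():
    s=env.get_state();print("t",round(s["time_s"],2),"p",s["position"],"jig mm",W2J(s["position"]).round(1),"F",s["ft_force"].round(1),"w",round(s["gripper_width"]*1e3,1),"g",round(s["grip_force"],1))
    print("R in jig",(RJ.T@s["tool_rot"]).round(3).tolist());return s
def to(pw):
    s=env.get_state();d=s["tool_rot"].T@(np.array(pw)-s["position"]);print("tool-frame units",(d/.04).round(2))
E
python3 -c "
from st import *
show();to(np.r_[J2W([-185,0,0])[:2],.232])
for n in ['spray_bottle','pin_stand']:
  for c in('side','top'): 
    print(n,c,[(at_z(c,r['pixel'][::-1],0),round(r['score'],2)) for r in env.landmark_of(c,n)][:2])
"
```

```text
t 1.3 p [0.2165 0.5863 0.2335] jig mm [-460.9  606.7  233.5] F [-0.1  0.1 -0.6] w 86.8 g 0.0
R in jig [[-0.961, 0.277, -0.0], [0.277, 0.961, -0.0], [0.0, -0.0, -1.0]]
tool-frame units [-10.83 -12.67   0.04]
spray_bottle side [(array([0.6823, 0.4017, 0.    ]), 0.6)]
spray_bottle top [(array([0.678 , 0.3968, 0.    ]), 0.73), (array([0.5323, 0.2845, 0.    ]), 0.15)]
pin_stand side [(array([0.4912, 0.273 , 0.    ]), 0.58)]
pin_stand top [(array([0.4901, 0.275 , 0.    ]), 0.78)]
```

Request:
{"name": "jog_arm", "arguments": {"rows": [{"x": 0,"y": 0,"z": 0,"rx": 0,"ry": 0,"rz": -1,"gripper": 0},{"x": 0,"y": 0,"z": 0,"rx": 0,"ry": 0,"rz": -1,"gripper": 0},{"x": 0,"y": 0,"z": 0,"rx": 0,"ry": 0,"rz": -1,"gripper": 0},{"x": 0,"y": 0,"z": 0,"rx": 0,"ry": 0,"rz": -0.2,"gripper": 0},{"x": -0.43,"y": -0.95,"z": 0,"rx": 0,"ry": 0,"rz": 0,"gripper": 0},{"x": -0.43,"y": -0.95,"z": 0,"rx": 0,"ry": 0,"rz": 0,"gripper": 0},{"x": -0.43,"y": -0.95,"z": 0,"rx": 0,"ry": 0,"rz": 0,"gripper": 0},{"x": -0.43,"y": -0.95,"z": 0,"rx": 0,"ry": 0,"rz": 0,"gripper": 0}], "newtons": 10}}

```text
time_s: 2.3
position: [0.2741, 0.4283, 0.2337]
tool_rot: [[-0.997, 0.075, 0.001], [0.075, 0.997, 0.0], [-0.001, 0.0, -1.0]]
ft_force: [0.2, 0.0, 0.6]
gripper_width: 0.0309
grip_force: 0.0
```

Request:
{"name": "jog_arm", "arguments": {"rows": [{"x": -0.43,"y": -0.95,"z": 0,"rx": 0,"ry": 0,"rz": 0,"gripper": 0},{"x": -0.43,"y": -0.95,"z": 0,"rx": 0,"ry": 0,"rz": 0,"gripper": 0},{"x": -0.43,"y": -0.95,"z": 0,"rx": 0,"ry": 0,"rz": 0,"gripper": 0},{"x": -0.43,"y": -0.95,"z": 0,"rx": 0,"ry": 0,"rz": 0,"gripper": 0},{"x": -0.43,"y": -0.95,"z": 0,"rx": 0,"ry": 0,"rz": 0,"gripper": 0},{"x": -0.43,"y": -0.95,"z": 0,"rx": 0,"ry": 0,"rz": 0,"gripper": 0},{"x": -0.43,"y": -0.95,"z": 0,"rx": 0,"ry": 0,"rz": 0,"gripper": 0},{"x": -0.43,"y": -0.95,"z": 0,"rx": 0,"ry": 0,"rz": 0,"gripper": 0}]}}

```text
time_s: 3.1
position: [0.3889, 0.1146, 0.2339]
tool_rot: [[-0.997, 0.076, 0.001], [0.076, 0.997, 0.0], [-0.001, 0.0, -1.0]]
ft_force: [1.1, -0.1, -0.3]
gripper_width: 0.0006
grip_force: 0.0
```

```bash
python3 -c "
from st import *
show();to(np.r_[J2W([-185,0,0])[:2],.232])"
```

```text
t 3.1 p [0.3889 0.1146 0.2339] jig mm [-254.4  148.9  233.9] F [ 1.1 -0.1 -0.3] w 0.6 g 0.0
R in jig [[-1.0, 0.003, 0.001], [0.003, 1.0, 0.0], [-0.001, 0.0, -1.0]]
tool-frame units [-1.74 -3.72  0.05]
```

Request:
{"name": "jog_arm", "arguments": {"rows": [{"x": -0.43,"y": -0.93,"z": 0,"rx": 0,"ry": 0,"rz": 0,"gripper": 0},{"x": -0.43,"y": -0.93,"z": 0,"rx": 0,"ry": 0,"rz": 0,"gripper": 0},{"x": -0.43,"y": -0.93,"z": 0,"rx": 0,"ry": 0,"rz": 0,"gripper": 0},{"x": -0.43,"y": -0.93,"z": 0,"rx": 0,"ry": 0,"rz": 0,"gripper": 0},{"x": 0,"y": 0,"z": 0.95,"rx": 0,"ry": 0,"rz": 0,"gripper": 0},{"x": 0,"y": 0,"z": 0.95,"rx": 0,"ry": 0,"rz": 0,"gripper": 0},{"x": 0,"y": 0,"z": 0.95,"rx": 0,"ry": 0,"rz": 0,"gripper": 0},{"x": 0,"y": 0,"z": 0.95,"rx": 0,"ry": 0,"rz": 0,"gripper": 0}]}}

```text
time_s: 3.9
position: [0.4465, -0.0378, 0.0806]
tool_rot: [[-0.997, 0.077, 0.002], [0.077, 0.997, -0.001], [-0.002, -0.001, -1.0]]
ft_force: [0.0, 0.5, 0.0]
gripper_width: 0.0004
grip_force: 0.0
```

Request:
{"name": "jog_arm", "arguments": {"rows": [{"x": 0,"y": 0,"z": 0.9,"rx": 0,"ry": -1,"rz": 0,"gripper": 0},{"x": 0,"y": 0,"z": 0,"rx": 0,"ry": -1,"rz": 0,"gripper": 0},{"x": 0,"y": 0,"z": 0,"rx": 0,"ry": -1,"rz": 0,"gripper": 0},{"x": 0,"y": 0,"z": 0,"rx": 0,"ry": 0,"rz": 0,"gripper": 0},{"x": 0,"y": 0,"z": 0,"rx": 0,"ry": 0,"rz": 0,"gripper": 0}]}}

```text
time_s: 4.4
position: [0.4497, -0.0326, 0.0486]
tool_rot: [[-0.977, 0.07, 0.2], [0.072, 0.997, 0.003], [-0.199, 0.017, -0.98]]
ft_force: [0.6, -0.2, -0.0]
gripper_width: 0.0006
grip_force: 0.0
```

```bash
python3 -c "
from st import *
show();to(np.r_[J2W([-101,0,0])[:2],.045])
p,d=env.capture('side');cv2.imwrite('pics/s2.png',cv2.resize(p[150:300,245:445,::-1],None,fx=4,fy=4));X=cloud('side',d)
"
```

```text
t 4.4 p [ 0.4497 -0.0326  0.0486] jig mm [-183.     6.6   48.6] F [ 0.6 -0.2 -0. ] w 0.6 g 0.0
R in jig [[-0.98, -0.003, 0.199], [0.0, 1.0, 0.017], [-0.199, 0.017, -0.98]]
tool-frame units [-1.99 -0.17  0.49]
```

View pics/s2.png

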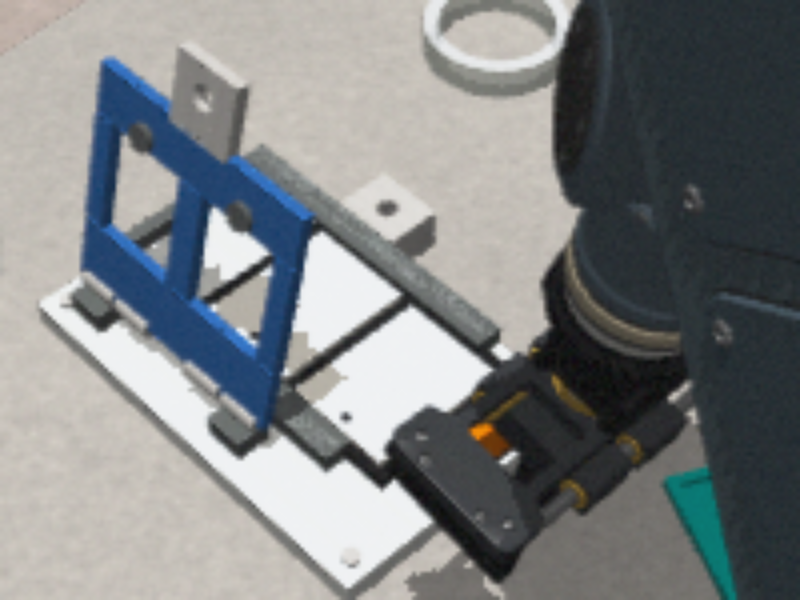

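The tool stands behind the orange grip, which is visible between the finger and the jig at crop (490,438). The path ahead is clear.

Request:
{"name": "jog_arm", "arguments": {"rows": [{"x": -0.45,"y": -0.1,"z": 0.15,"rx": 0,"ry": 0,"rz": 0,"gripper": 0},{"x": -0.4,"y": -0.05,"z": 0.1,"rx": 0,"ry": 0,"rz": 0,"gripper": 0},{"x": -0.35,"y": 0,"z": 0.1,"rx": 0,"ry": 0,"rz": 0,"gripper": 0},{"x": -0.25,"y": 0,"z": 0.05,"rx": 0,"ry": 0,"rz": 0,"gripper": 0},{"x": -0.2,"y": 0,"z": 0.04,"rx": 0,"ry": 0,"rz": 0,"gripper": 0},{"x": -0.1,"y": 0,"z": 0.02,"rx": 0,"ry": 0,"rz": 0,"gripper": 0},{"x": -0.1,"y": 0,"z": 0.02,"rx": 0,"ry": 0,"rz": 0,"gripper": 0},{"x": 0,"y": 0,"z": 0,"rx": 0,"ry": 0,"rz": 0,"gripper": 0}]}}

```text
time_s: 5.25
position: [0.5249, -0.0434, 0.0443]
tool_rot: [[-0.977, 0.069, 0.2], [0.071, 0.997, 0.003], [-0.199, 0.017, -0.98]]
ft_force: [0.3, -0.3, 0.5]
gripper_width: 0.0
grip_force: 0.2
```

```bash
python3 -c "
from st import *
show()"
```

```text
t 5.25 p [ 0.5249 -0.0434  0.0443] jig mm [-107.2    1.4   44.3] F [ 0.3 -0.3  0.5] w 0.0 g 0.2
R in jig [[-0.98, -0.004, 0.199], [-0.001, 1.0, 0.018], [-0.199, 0.017, -0.98]]
```

Request:
{"name": "jog_arm", "arguments": {"rows": [{"x": -0.06,"y": 0,"z": 0.01,"rx": 0,"ry": 0,"rz": 0,"gripper": 0},{"x": -0.06,"y": 0,"z": 0.01,"rx": 0,"ry": 0,"rz": 0,"gripper": 0},{"x": -0.06,"y": 0,"z": 0.01,"rx": 0,"ry": 0,"rz": 0,"gripper": 0}]}}

```text
time_s: 5.55
position: [0.5318, -0.0438, 0.0444]
tool_rot: [[-0.978, 0.069, 0.199], [0.071, 0.997, 0.004], [-0.198, 0.018, -0.98]]
ft_force: [-0.1, 0.6, 0.2]
gripper_width: 0.0005
grip_force: 0.6
```

Request:
{"name": "jog_arm", "arguments": {"rows": [{"x": -0.06,"y": 0,"z": 0.01,"rx": 0,"ry": 0,"rz": 0,"gripper": 0}]}}

```text
time_s: 5.65
position: [0.5327, -0.0437, 0.0441]
tool_rot: [[-0.978, 0.069, 0.196], [0.071, 0.997, 0.005], [-0.195, 0.019, -0.981]]
ft_force: [-8.7, -4.1, 4.9]
gripper_width: 0.0004
grip_force: 4.3
```

Request:
{"name": "jog_arm", "arguments": {"rows": [{"x": -0.05,"y": 0,"z": 0.01,"rx": 0,"ry": 0,"rz": 0,"gripper": 0}]}}

```text
time_s: 5.75
position: [0.5329, -0.0434, 0.0438]
tool_rot: [[-0.979, 0.068, 0.192], [0.071, 0.997, 0.006], [-0.191, 0.019, -0.981]]
ft_force: [-11.2, -4.0, 6.9]
gripper_width: 0.0001
grip_force: 5.7
```

Request:
{"name": "jog_arm", "arguments": {"rows": [{"x": 0.6,"y": 0,"z": -0.2,"rx": 0,"ry": 1,"rz": 0,"gripper": 0},{"x": 0,"y": 0,"z": -0.5,"rx": 0,"ry": 1,"rz": 0,"gripper": 0},{"x": 0,"y": 0,"z": -0.8,"rx": 0,"ry": 0.2,"rz": 0,"gripper": 0},{"x": 0,"y": 0,"z": -1,"rx": 0,"ry": 0,"rz": 0,"gripper": 0},{"x": 0,"y": 0,"z": -1,"rx": 0,"ry": 0,"rz": 0,"gripper": 0},{"x": 0,"y": 0,"z": -1,"rx": 0,"ry": 0,"rz": 0,"gripper": 0},{"x": 0,"y": 0,"z": -1,"rx": 0,"ry": 0,"rz": 0,"gripper": 0},{"x": 0,"y": 0,"z": -0.5,"rx": 0,"ry": 0,"rz": 0,"gripper": 0}]}}

```text
time_s: 6.55
position: [0.5091, -0.0471, 0.2836]
tool_rot: [[-0.997, 0.069, 0.018], [0.07, 0.997, 0.014], [-0.017, 0.015, -1.0]]
ft_force: [-0.1, -0.4, -0.5]
gripper_width: 0.0003
grip_force: 0.0
```

```bash
sed -i 's/Q=\[.6317/Q=[.6328/' st.py; python3 -c "
from st import *
show();to(np.r_[J2W([20,92,0])[:2],.265])"
```

```text
t 6.55 p [ 0.5091 -0.0471  0.2836] jig mm [-123.8   -3.5  283.6] F [-0.1 -0.4 -0.5] w 0.3 g 0.0
R in jig [[-1.0, -0.004, 0.017], [-0.004, 1.0, 0.016], [-0.017, 0.015, -1.0]]
tool-frame units [-3.6   2.37  0.56]
```

Request:
{"name": "jog_arm", "arguments": {"rows": [{"x": -0.9,"y": 0.6,"z": 0,"rx": 0,"ry": 0,"rz": 0,"gripper": 0},{"x": -0.9,"y": 0.6,"z": 0,"rx": 0,"ry": 0,"rz": 0,"gripper": 0},{"x": -0.9,"y": 0.6,"z": 0,"rx": 0,"ry": 0,"rz": 0,"gripper": 0},{"x": -0.9,"y": 0.6,"z": 0,"rx": 0,"ry": 0,"rz": 0,"gripper": 0},{"x": 0,"y": 0,"z": 0.95,"rx": 0,"ry": 0,"rz": 0,"gripper": 0},{"x": 0,"y": 0,"z": 0.95,"rx": 0,"ry": 0,"rz": 0,"gripper": 0},{"x": 0,"y": 0,"z": 0.95,"rx": 0,"ry": 0,"rz": 0,"gripper": 0},{"x": 0,"y": 0,"z": 0,"rx": 0,"ry": 0,"rz": 0,"gripper": 0}]}}

```text
time_s: 7.35
position: [0.6543, 0.042, 0.1624]
tool_rot: [[-0.998, 0.069, -0.002], [0.069, 0.997, 0.018], [0.003, 0.018, -1.0]]
ft_force: [-0.6, 0.3, -1.4]
gripper_width: 0.0003
grip_force: 0.0
```

```bash
python3 -c "
from st import *
show()
p,d=env.capture('side');X=cloud('side',d);h=cv2.cvtColor(p,cv2.COLOR_RGB2HSV).astype(int)
J=(X-OJ)@RJ
G=J[(d>0)&(abs(J[...,0])<.2)&(abs(J[...,1])<.12)&(h[...,0]>6)&(h[...,0]<18)&(h[...,1]>150)];print(len(G),'grip jig',np.percentile(G,[3,50,97],axis=0))
cv2.imwrite('pics/s3.png',cv2.resize(p[100:300,220:445,::-1],None,fx=3,fy=3))
"
```

```text
t 7.35 p [0.6543 0.042  0.1624] jig mm [ 14.5  96.  162.4] F [-0.6  0.3 -1.4] w 0.3 g 0.0
R in jig [[-1.0, -0.004, -0.003], [-0.004, 1.0, 0.018], [0.003, 0.018, -1.0]]
199 grip jig [[-0.0908 -0.0157  0.0188]
 [-0.0889  0.0034  0.0408]
 [-0.0795  0.0192  0.0522]]
```

View pics/s3.png

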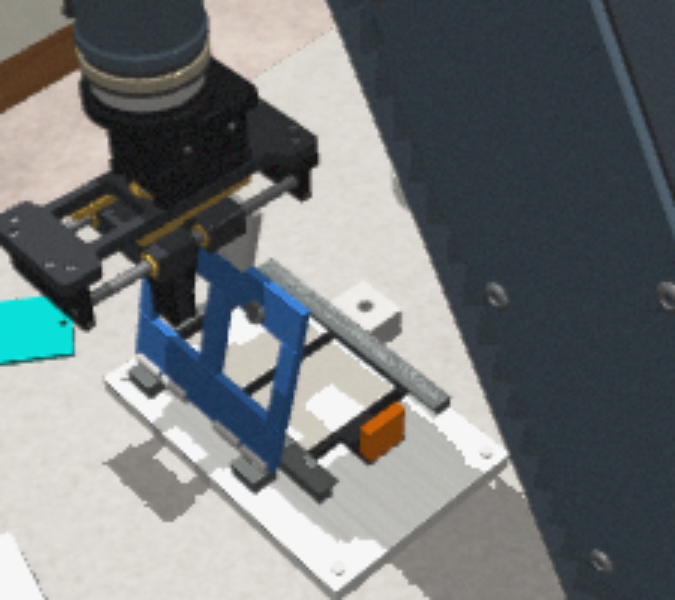

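The tray is home: the grip face measures jig x -90 and the plate shows at crop (382,432). The finger stands behind the frame, so I sweep it down.

Request:
{"name": "jog_arm", "arguments": {"rows": [{"x": 0,"y": -0.7,"z": -0.1,"rx": 0,"ry": 0,"rz": 0,"gripper": 0},{"x": 0,"y": -0.42,"z": 0.15,"rx": 0,"ry": 0,"rz": 0,"gripper": 0},{"x": 0,"y": -0.42,"z": 0.15,"rx": 0,"ry": 0,"rz": 0,"gripper": 0},{"x": 0,"y": -0.33,"z": 0.23,"rx": 0,"ry": 0,"rz": 0,"gripper": 0},{"x": 0,"y": -0.33,"z": 0.23,"rx": 0,"ry": 0,"rz": 0,"gripper": 0},{"x": 0,"y": -0.26,"z": 0.31,"rx": 0,"ry": 0,"rz": 0,"gripper": 0},{"x": 0,"y": -0.26,"z": 0.31,"rx": 0,"ry": 0,"rz": 0,"gripper": 0}]}}

```text
time_s: 8.1
position: [0.6503, -0.0671, 0.1137]
tool_rot: [[-0.998, 0.069, 0.008], [0.07, 0.997, 0.017], [-0.007, 0.018, -1.0]]
ft_force: [0.3, 0.7, -0.9]
gripper_width: 0.0003
grip_force: 0.3
```

```bash
python3 -c "
from st import *
show()"
```

```text
t 8.1 p [ 0.6503 -0.0671  0.1137] jig mm [ 18.5 -13.1 113.7] F [ 0.3  0.7 -0.9] w 0.3 g 0.3
R in jig [[-1.0, -0.004, 0.007], [-0.004, 1.0, 0.018], [-0.007, 0.018, -1.0]]
```

Request:
{"name": "jog_arm", "arguments": {"rows": [{"x": 0,"y": -0.17,"z": 0.38,"rx": 0,"ry": 0,"rz": 0,"gripper": 0},{"x": 0,"y": -0.17,"z": 0.38,"rx": 0,"ry": 0,"rz": 0,"gripper": 0},{"x": 0,"y": -0.06,"z": 0.32,"rx": 0,"ry": 0,"rz": 0,"gripper": 0},{"x": 0,"y": -0.06,"z": 0.32,"rx": 0,"ry": 0,"rz": 0,"gripper": 0},{"x": 0,"y": 0,"z": 0.05,"rx": 0,"ry": 0,"rz": 0,"gripper": 0}]}}

```text
time_s: 8.6
position: [0.6495, -0.0835, 0.055]
tool_rot: [[-0.998, 0.069, 0.007], [0.069, 0.997, 0.017], [-0.006, 0.018, -1.0]]
ft_force: [-0.6, -0.5, 0.8]
gripper_width: 0.0003
grip_force: 0.4
```

```bash
python3 -c "
from st import *
show()
p,d=env.capture('side');X=cloud('side',d);h=cv2.cvtColor(p,cv2.COLOR_RGB2HSV).astype(int)
J=(X-OJ)@RJ
B=J[(d>0)&(h[...,0]>100)&(h[...,0]<118)&(h[...,1]>150)&(abs(J[...,0]-.02)<.09)&(abs(J[...,1])<.09)&(J[...,2]<.3)]
print(len(B),np.percentile(B,[2,50,98],axis=0)); print(np.polyfit(B[:,1],B[:,2],1))
np.savez('side1.npz',p=p,d=d)
"
```

```text
t 8.6 p [ 0.6495 -0.0835  0.055 ] jig mm [ 18.9 -29.6  55. ] F [-0.6 -0.5  0.8] w 0.3 g 0.4
R in jig [[-1.0, -0.004, 0.006], [-0.004, 1.0, 0.018], [-0.006, 0.018, -1.0]]
1649 [[-0.0588 -0.0552  0.0346]
 [ 0.0035  0.0435  0.0388]
 [ 0.0932  0.0757  0.0447]]
[-0.0423  0.0405]
```

Request:
{"name": "jog_arm", "arguments": {"rows": [{"x": 0,"y": 0,"z": 0.05,"rx": 0,"ry": 0,"rz": 0,"gripper": 0},{"x": 0,"y": 0,"z": 0,"rx": 0,"ry": 0,"rz": 0,"gripper": 0},{"x": 0,"y": 0,"z": -0.5,"rx": 0,"ry": 0,"rz": 0,"gripper": 0},{"x": 0,"y": 0,"z": -1,"rx": 0,"ry": 0,"rz": 0,"gripper": 0},{"x": 0,"y": 0,"z": -1,"rx": 0,"ry": 0,"rz": 0,"gripper": 0},{"x": 0,"y": 0,"z": -1,"rx": 0,"ry": 0,"rz": 0,"gripper": 0},{"x": 0,"y": 0,"z": -1,"rx": 0,"ry": 0,"rz": 0,"gripper": 0},{"x": 0.39,"y": 0.97,"z": 0,"rx": 0,"ry": 0,"rz": 0,"gripper": 0}]}}

```text
time_s: 9.45
position: [0.6416, -0.0516, 0.2432]
tool_rot: [[-0.997, 0.074, 0.027], [0.074, 0.997, 0.01], [-0.026, 0.012, -1.0]]
ft_force: [0.4, 0.8, -0.9]
gripper_width: 0.0003
grip_force: 0.0
```

Request:
{"name": "jog_arm", "arguments": {"rows": [{"x": 0.39,"y": 0.97,"z": 0,"rx": 0,"ry": 0,"rz": 0,"gripper": 0},{"x": 0.39,"y": 0.97,"z": 0,"rx": 0,"ry": 0,"rz": 0,"gripper": 0},{"x": 0.39,"y": 0.97,"z": 0,"rx": 0,"ry": 0,"rz": 0,"gripper": 0},{"x": 0.39,"y": 0.97,"z": 0,"rx": 0,"ry": 0,"rz": 0,"gripper": 0},{"x": 0.39,"y": 0.97,"z": 0,"rx": 0,"ry": 0,"rz": 0,"gripper": 0},{"x": 0.39,"y": 0.97,"z": 0,"rx": 0,"ry": 0,"rz": 0,"gripper": 0},{"x": 0.39,"y": 0.97,"z": 0,"rx": 0,"ry": 0,"rz": 0,"gripper": 0},{"x": 0,"y": 0,"z": 0,"rx": 0,"ry": 0,"rz": 1,"gripper": 42}]}}

```text
time_s: 10.25
position: [0.5428, 0.2367, 0.2401]
tool_rot: [[-0.988, 0.152, 0.009], [0.152, 0.988, 0.019], [-0.006, 0.021, -1.0]]
ft_force: [-0.2, -0.1, 0.4]
gripper_width: 0.0036
grip_force: 0.0
```

Request:
{"name": "jog_arm", "arguments": {"rows": [{"x": 0,"y": 0,"z": 0,"rx": 0,"ry": 0,"rz": 1,"gripper": 42},{"x": 0,"y": 0,"z": 0,"rx": 0,"ry": 0,"rz": 1,"gripper": 42},{"x": 0,"y": 0,"z": 0,"rx": 0,"ry": 0,"rz": 1,"gripper": 42},{"x": 0,"y": 0,"z": 0,"rx": 0,"ry": 0,"rz": 1,"gripper": 42},{"x": 0,"y": 0,"z": 0,"rx": 0,"ry": 0,"rz": 1,"gripper": 42},{"x": 0,"y": 0,"z": 0,"rx": 0,"ry": 0,"rz": 1,"gripper": 42},{"x": 0,"y": 0,"z": 0,"rx": 0,"ry": 0,"rz": 1,"gripper": 42},{"x": 0,"y": 0,"z": 0,"rx": 0,"ry": 0,"rz": 1,"gripper": 42}]}}

```text
time_s: 11.05
position: [0.5452, 0.2319, 0.2399]
tool_rot: [[-0.654, 0.756, 0.01], [0.756, 0.654, 0.017], [0.007, 0.019, -1.0]]
ft_force: [0.0, -0.4, 0.4]
gripper_width: 0.0414
grip_force: 0.0
```

Request:
{"name": "jog_arm", "arguments": {"rows": [{"x": 0,"y": 0,"z": 0,"rx": 0,"ry": 0,"rz": 1,"gripper": 42},{"x": 0,"y": 0,"z": 0,"rx": 0,"ry": 0,"rz": 1,"gripper": 42},{"x": 0,"y": 0,"z": 0,"rx": 0,"ry": 0,"rz": 1,"gripper": 42},{"x": 0,"y": 0,"z": 0,"rx": 0,"ry": 0,"rz": 1,"gripper": 42},{"x": 0,"y": 0,"z": 0,"rx": 0,"ry": 0,"rz": 1,"gripper": 42},{"x": 0,"y": 0,"z": 0,"rx": 0,"ry": 0,"rz": 1,"gripper": 42},{"x": 0,"y": 0,"z": 0,"rx": 0,"ry": 0,"rz": 1,"gripper": 42},{"x": 0,"y": 0,"z": 0,"rx": 0,"ry": 0,"rz": 1,"gripper": 42}]}}

```text
time_s: 11.85
position: [0.5452, 0.2319, 0.2399]
tool_rot: [[-0.015, 1.0, 0.01], [1.0, 0.015, 0.017], [0.017, 0.01, -1.0]]
ft_force: [-0.5, -0.0, -0.5]
gripper_width: 0.0423
grip_force: 0.0
```

```bash
python3 -c "
from st import *
s=show();print(s['joints'],s['tool_rot']);to([.534,.276,.2])
from scipy.spatial.transform import Rotation as Ro
D=np.array([[0.,1,0],[1,0,0],[0,0,-1]]); a=np.radians(-4.2); D=Ro.from_euler('z',a).as_matrix()@D
print('rot units',np.degrees(Ro.from_matrix(s['tool_rot'].T@D).as_rotvec())/5)
for c in('side','top'):
  p,d=env.capture(c);np.savez(c+'2.npz',p=p,d=d)
  X=cloud(c,d);h=cv2.cvtColor(p,cv2.COLOR_RGB2HSV).astype(int)
  m=(h[...,0]>22)&(h[...,0]<34)&(h[...,1]>170)&(h[...,2]>60)&(X[...,1]>.2)&(X[...,1]<.35)&(X[...,0]>.4)
  n,l,st,ce=cv2.connectedComponentsWithStats(m.astype(np.uint8))
  print(c,[(st[i].tolist(),ce[i]) for i in range(1,n) if st[i,4]>12])
"
```

```text
t 11.85 p [0.5452 0.2319 0.2399] jig mm [-108.2  277.4  239.9] F [-0.5 -0.  -0.5] w 42.3 g 0.0
R in jig [[-0.088, 0.996, 0.009], [0.996, 0.088, 0.018], [0.017, 0.01, -1.0]]
[11.8127 26.9283 87.1815  0.947  65.131  10.5764] [[-0.0148  0.9998  0.0099]
 [ 0.9997  0.0146  0.0174]
 [ 0.0173  0.0102 -0.9998]]
tool-frame units [ 1.09 -0.27  1.01]
rot units [ 0.1082 -0.2027  1.0087]
side [([223, 336, 15, 18, 180], array([230.3333, 344.25  ]))]
top []
```

```bash
python3 -c "
from st import *
print(at_z('side',(230.3,344.6),.059),at_z('top',(221,256.2),.062),tri((230.3,344.6),(221,256.2)))
for c in('side','top'):
  p=np.load(c+('2' if c=='side' else '0')+'.npz')['p'];h=cv2.cvtColor(p,cv2.COLOR_RGB2HSV).astype(int)
  u,v=(230,344) if c=='side' else (221,256)
  w=h[v-12:v+13,u-12:u+13]; m=(w[...,0]>18)&(w[...,0]<36)&(w[...,1]>120)
  ys,xs=np.nonzero(m);print(c,m.sum(),xs.min()+u-12,xs.max()+u-12,ys.min()+v-12,ys.max()+v-12)
"
```

```text
[0.534  0.2772 0.059 ] [0.535 0.277 0.062] (array([0.5349, 0.2775, 0.0582]), [np.float64(0.0005353195635714014), np.float64(0.0005353195635713033)])
side 256 218 242 335 356
top 55 218 226 253 260
```

Request:
{"name": "jog_arm", "arguments": {"rows": [{"x": 0,"y": 0,"z": 0,"rx": 0.1,"ry": -0.2,"rz": 1,"gripper": 42},{"x": 0.55,"y": -0.18,"z": 0.5,"rx": 0,"ry": 0,"rz": 0,"gripper": 42},{"x": 0.55,"y": -0.18,"z": 0.5,"rx": 0,"ry": 0,"rz": 0,"gripper": 42},{"x": 0,"y": 0,"z": 0.5,"rx": 0,"ry": 0,"rz": 0,"gripper": 42},{"x": 0,"y": 0,"z": 0.5,"rx": 0,"ry": 0,"rz": 0,"gripper": 42},{"x": 0,"y": 0,"z": 0,"rx": 0,"ry": 0,"rz": 0,"gripper": 42}]}}

```text
time_s: 12.55
position: [0.5319, 0.2763, 0.1569]
tool_rot: [[0.067, 0.998, -0.006], [0.998, -0.067, -0.002], [-0.002, -0.006, -1.0]]
ft_force: [-0.9, -0.2, -0.7]
gripper_width: 0.0419
grip_force: 0.0
```

```bash
python3 -c "
from st import *
s=show();to([.534,.276,.055])
p,d=env.capture('side');np.savez('side3.npz',p=p,d=d)
cv2.imwrite('pics/s4.png',cv2.resize(p[230:430,150:350,::-1],None,fx=3,fy=3))
"
```

```text
t 12.55 p [0.5319 0.2763 0.1569] jig mm [-124.8  320.6  156.9] F [-0.9 -0.2 -0.7] w 41.9 g 0.0
R in jig [[-0.006, 1.0, -0.006], [1.0, 0.006, -0.002], [-0.002, -0.006, -1.0]]
tool-frame units [0.   0.07 2.55]
```

View pics/s4.png

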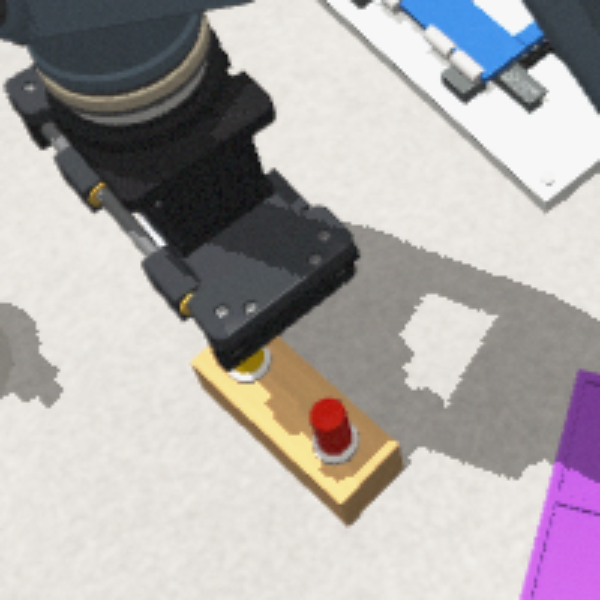

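The gripper hangs right above the yellow pin (crop (248,362)), with the red pin clear at (332,425). Lower and grip.

Request:
{"name": "jog_arm", "arguments": {"rows": [{"x": 0.03,"y": 0.07,"z": 0.6,"rx": 0,"ry": 0,"rz": 0,"gripper": 42},{"x": 0,"y": 0,"z": 0.6,"rx": 0,"ry": 0,"rz": 0,"gripper": 42},{"x": 0,"y": 0,"z": 0.6,"rx": 0,"ry": 0,"rz": 0,"gripper": 42},{"x": 0,"y": 0,"z": 0.5,"rx": 0,"ry": 0,"rz": 0,"gripper": 42},{"x": 0,"y": 0,"z": 0.22,"rx": 0,"ry": 0,"rz": 0,"gripper": 42},{"x": 0,"y": 0,"z": 0,"rx": 0,"ry": 0,"rz": 0,"gripper": 42}]}}

```text
time_s: 13.2
position: [0.5371, 0.2774, 0.0584]
tool_rot: [[0.069, 0.998, -0.001], [0.998, -0.069, -0.0], [-0.0, -0.001, -1.0]]
ft_force: [-0.0, -0.7, -0.2]
gripper_width: 0.0421
grip_force: 0.0
```

Request:
{"name": "jog_arm", "arguments": {"rows": [{"x": 0,"y": 0,"z": 0,"rx": 0,"ry": 0,"rz": 0,"gripper": 10},{"x": 0,"y": 0,"z": 0,"rx": 0,"ry": 0,"rz": 0,"gripper": 10},{"x": 0,"y": 0,"z": 0,"rx": 0,"ry": 0,"rz": 0,"gripper": 10},{"x": 0,"y": 0,"z": 0,"rx": 0,"ry": 0,"rz": 0,"gripper": 10},{"x": 0,"y": 0,"z": 0,"rx": 0,"ry": 0,"rz": 0,"gripper": 10}], "newtons": 40}}

```text
time_s: 13.7
position: [0.5372, 0.2777, 0.0594]
tool_rot: [[0.069, 0.998, 0.001], [0.998, -0.069, 0.0], [0.0, 0.001, -1.0]]
ft_force: [-0.7, -0.3, 4.9]
gripper_width: 0.0192
grip_force: 40.0
```

Request:
{"name": "jog_arm", "arguments": {"rows": [{"x": 0,"y": 0,"z": -0.5,"rx": 0,"ry": 0,"rz": 0,"gripper": 10},{"x": 0,"y": 0,"z": -0.8,"rx": 0,"ry": 0,"rz": 0,"gripper": 10},{"x": 0,"y": 0,"z": -0.9,"rx": 0,"ry": 0,"rz": 0,"gripper": 10},{"x": 0,"y": 0,"z": -0.5,"rx": 0,"ry": 0,"rz": 0,"gripper": 10},{"x": -0.5,"y": 0.2,"z": 0,"rx": 0,"ry": 0,"rz": 0,"gripper": 10},{"x": -0.9,"y": 0.3,"z": 0,"rx": 0,"ry": 0,"rz": 0,"gripper": 10},{"x": -0.9,"y": 0.3,"z": 0,"rx": 0,"ry": 0,"rz": 0,"gripper": 10},{"x": -0.9,"y": 0.3,"z": 0,"rx": 0,"ry": 0,"rz": 0,"gripper": 10}]}}

```text
time_s: 14.5
position: [0.572, 0.1458, 0.1665]
tool_rot: [[0.068, 0.998, 0.0], [0.998, -0.068, -0.0], [-0.0, 0.0, -1.0]]
ft_force: [0.9, 0.6, -0.1]
gripper_width: 0.0191
grip_force: 40.0
```

Request:
{"name": "jog_arm", "arguments": {"rows": [{"x": -0.9,"y": 0.3,"z": 0,"rx": 0,"ry": 0,"rz": 0,"gripper": 10},{"x": -0.9,"y": 0.3,"z": 0,"rx": 0,"ry": 0,"rz": 0,"gripper": 10},{"x": -0.9,"y": 0.3,"z": 0,"rx": 0,"ry": 0,"rz": 0,"gripper": 10},{"x": -0.9,"y": 0.3,"z": 0,"rx": 0,"ry": 0,"rz": 0,"gripper": 10},{"x": -0.9,"y": 0.3,"z": 0,"rx": 0,"ry": 0,"rz": 0,"gripper": 10},{"x": 0,"y": 0,"z": 0,"rx": 0,"ry": 0,"rz": 0,"gripper": 10}]}}

```text
time_s: 15.1
position: [0.6213, -0.0422, 0.1665]
tool_rot: [[0.074, 0.997, 0.003], [0.997, -0.074, -0.003], [-0.002, 0.003, -1.0]]
ft_force: [0.5, 0.6, 0.1]
gripper_width: 0.0191
grip_force: 40.0
```

```bash
python3 -c "
from st import *
s=show();to(np.r_[J2W([20,-84,0])[:2],.14])
for c in('side','top'):
  p,d=env.capture(c);np.savez(c+'4.npz',p=p,d=d)
  for t in('frame_hole','pin_tip','pin','base_hole'):
    print(c,t,[(np.round(r['pixel'],1).tolist(),round(r['score'],2)) for r in env.landmark_of(c,t)][:3])
p=np.load('side4.npz')['p'];q=np.load('top4.npz')['p']
a=cv2.resize(p[130:280,270:400,::-1],None,fx=3,fy=4*150/150,interpolation=cv2.INTER_CUBIC)
a=cv2.resize(p[130:280,270:400,::-1],(390,450),interpolation=cv2.INTER_CUBIC)
b=cv2.resize(q[170:280,290:390,::-1],(400,440),interpolation=cv2.INTER_CUBIC)
o=np.zeros((450,790,3),np.uint8);o[:,:390]=a;o[:440,390:]=b;cv2.imwrite('pics/st4.png',o)
"
```

```text
t 15.1 p [ 0.6213 -0.0422  0.1665] jig mm [-12.2   9.6 166.5] F [0.5 0.6 0.1] w 19.1 g 40.0
R in jig [[0.001, 1.0, 0.003], [1.0, -0.001, -0.002], [-0.002, 0.003, -1.0]]
tool-frame units [-2.34  0.81  0.67]
side frame_hole [([198.3, 337.3], 0.71)]
side pin_tip [([203.9, 321.1], 0.54)]
side pin [([195.3, 320.3], 0.62)]
side base_hole [([204.8, 338.3], 0.93)]
top frame_hole [([215.0, 367.7], 0.57)]
top pin_tip []
top pin []
top base_hole [([216.0, 365.1], 0.79)]
```

View pics/st4.png

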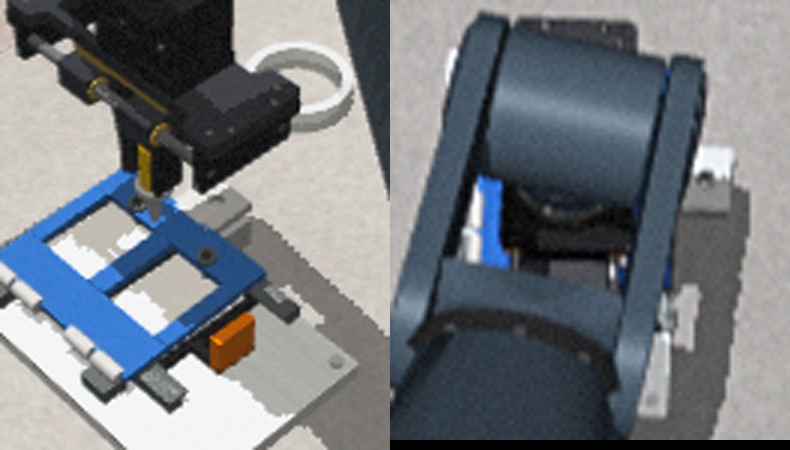

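```bash
python3 -c "
from st import *
f=np.load('side4.npz');p=f['p'];d=f['d'];g=cv2.cvtColor(p,cv2.COLOR_RGB2GRAY)
a=np.radians(-4.42);R=np.array([[np.cos(a),-np.sin(a)],[np.sin(a),np.cos(a)]])
X=cloud('side',d);J=(X-[.6314,-.0503,0])@np.block([[R,np.zeros((2,1))],[0,0,1]])
h=cv2.cvtColor(p,cv2.COLOR_RGB2HSV).astype(int)
B=J[(h[...,0]>100)&(h[...,0]<118)&(h[...,1]>150)&(abs(J[...,0]-.02)<.09)&(abs(J[...,1])<.09)&(J[...,2]<.06)]
k=np.polyfit(B[:,1],B[:,2],1);th=-k[0];print('theta',th,k,np.polyval(k,.078))
def hole(th):
  y=.078-.162*np.cos(th)+.004*np.sin(th);z=.034+.162*np.sin(th)+.004*np.cos(th);return np.r_[[.6314,-.0503]+R@[.02,y],z]
for t in(th,0.05): print('pred hole px',proj('side',hole(t)),hole(t))
# predicted tip
s=env.get_state();T=s['position'];print('pred tip px',proj('side',T+[0,0,-.0534]),'collar',proj('side',T+[0,0,-.0234]),'knob',proj('side',T+[0,0,-.005]))
c=p[180:225,305:365,::-1];cv2.imwrite('pics/z1.png',cv2.resize(c,None,fx=13,fy=13,interpolation=cv2.INTER_CUBIC))
"
```

```text
theta 0.04544920493556759 [-0.0454  0.0402] 0.036635313186315334
pred hole px [341.7008 196.2793] [ 0.6449 -0.1352  0.0454]
pred hole px [341.6888 196.0647] [ 0.6449 -0.1352  0.0461]
pred tip px [319.0255 204.184 ] collar [318.6598 193.8226] knob [318.4259 187.1973]
```

View pics/z1.png

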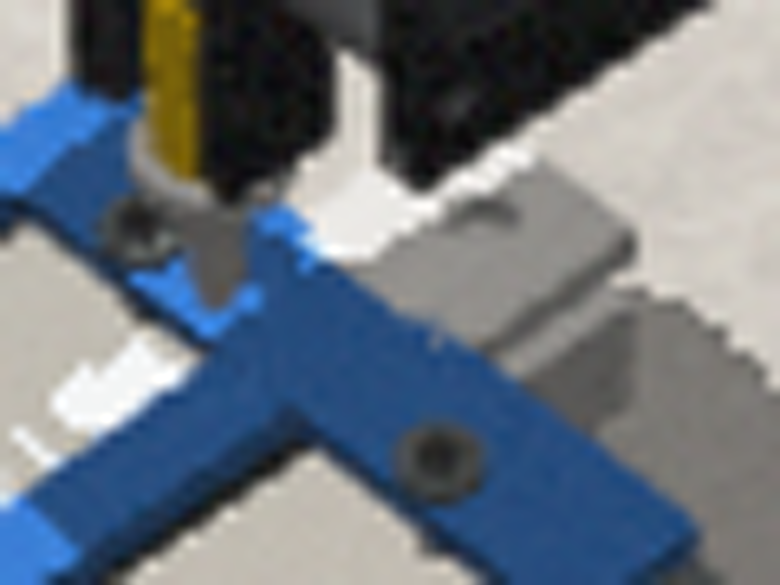

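The crop shows the pin nose at (321.4,203) in full pixels and the lug hole at (341.8,195.8). The pin appears about 2 px right of where the TCP projects, so I correct the target by that offset.

Request:
{"name": "jog_arm", "arguments": {"rows": [{"x": -0.55,"y": 0.2,"z": 0,"rx": 0,"ry": 0,"rz": 0,"gripper": 10},{"x": -0.55,"y": 0.2,"z": 0,"rx": 0,"ry": 0,"rz": 0,"gripper": 10},{"x": -0.55,"y": 0.2,"z": 0,"rx": 0,"ry": 0,"rz": 0,"gripper": 10},{"x": -0.55,"y": 0.2,"z": 0.4,"rx": 0,"ry": 0,"rz": 0,"gripper": 10},{"x": 0,"y": 0,"z": 0.5,"rx": 0,"ry": 0,"rz": 0,"gripper": 10},{"x": 0,"y": 0,"z": 0.5,"rx": 0,"ry": 0,"rz": 0,"gripper": 10},{"x": 0,"y": 0,"z": 0,"rx": 0,"ry": 0,"rz": 0,"gripper": 10},{"x": 0,"y": 0,"z": 0,"rx": 0,"ry": 0,"rz": 0,"gripper": 10}], "newtons": 50}}

```text
time_s: 16.4
position: [0.6451, -0.1265, 0.1105]
tool_rot: [[0.069, 0.998, -0.001], [0.998, -0.069, 0.0], [0.0, -0.001, -1.0]]
ft_force: [-0.8, 0.8, -1.3]
gripper_width: 0.0185
grip_force: 50.0
```

```bash
python3 -c "
from st import *
f=None
s=show();to([.6469,-.1324,.107]);T=s['position']
print('old offset',at_z('side',(321.3,203.3),.1131)-np.array([.6213,-.0422,.1131]))
p,d=env.capture('side');np.savez('side5.npz',p=p,d=d)
for t in('frame_hole','pin_tip','pin'): print(t,[(np.round(r['pixel'],1).tolist(),round(r['score'],2)) for r in env.landmark_of('side',t)][:3])
print('pred tip',proj('side',T+[-.002,-.0028,-.0534]),'pred hole',proj('side',[.6449,-.1352,.0455]))
c=p[170:215,312:372,::-1];cv2.imwrite('pics/z2.png',cv2.resize(c,None,fx=13,fy=13,interpolation=cv2.INTER_CUBIC))
"
```

```text
t 16.4 p [ 0.6451 -0.1265  0.1105] jig mm [ 17.7 -72.8 110.5] F [-0.8  0.8 -1.3] w 18.5 g 50.0
R in jig [[-0.005, 1.0, -0.001], [1.0, 0.005, 0.0], [0.0, -0.001, -1.0]]
tool-frame units [-0.15  0.05  0.09]
old offset [-0.0037  0.0012 -0.    ]
frame_hole [([194.6, 340.9], 0.72), ([305.3, 219.0], 0.56)]
pin_tip [([195.0, 341.3], 0.59)]
pin [([186.9, 340.8], 0.44)]
pred tip [340.5812 194.3918] pred hole [341.6871 196.2437]
```

View pics/z2.png

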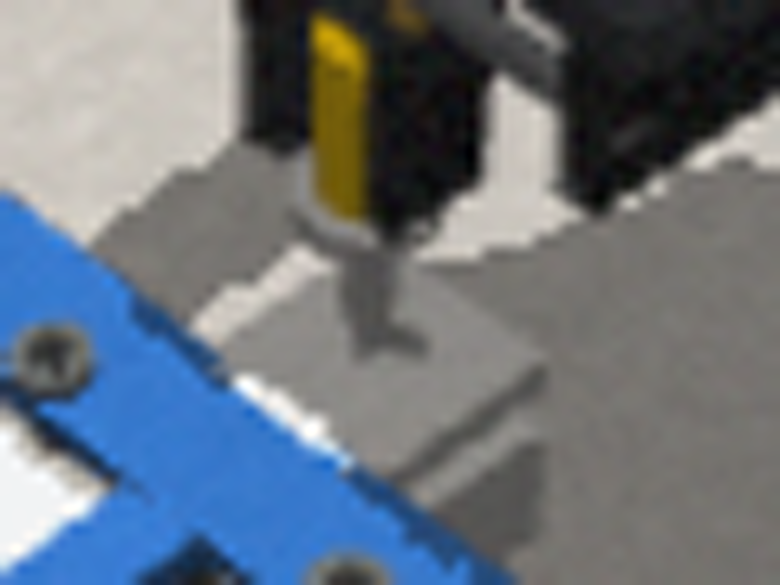

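The nose at crop (370,345) stands just before and above the lug hole at (393,338). Shift a little and lower with force checks.

Request:
{"name": "jog_arm", "arguments": {"rows": [{"x": -0.18,"y": 0.07,"z": 0.1,"rx": 0,"ry": 0,"rz": 0,"gripper": 10},{"x": 0,"y": 0,"z": 0.1,"rx": 0,"ry": 0,"rz": 0,"gripper": 10},{"x": 0,"y": 0,"z": 0,"rx": 0,"ry": 0,"rz": 0,"gripper": 10},{"x": 0,"y": 0,"z": 0,"rx": 0,"ry": 0,"rz": 0,"gripper": 10}]}}

```text
time_s: 17.0
position: [0.6472, -0.1343, 0.1022]
tool_rot: [[0.07, 0.998, -0.001], [0.998, -0.07, 0.0], [0.0, -0.001, -1.0]]
ft_force: [-0.3, -0.4, -0.8]
gripper_width: 0.0191
grip_force: 50.0
```

```bash
python3 -c "
from st import *
s=show();to([.6474,-.1338,.1])
p,d=env.capture('side');np.savez('side6.npz',p=p,d=d)
g=cv2.cvtColor(p,cv2.COLOR_RGB2GRAY);print(g[184:204,332:352])
T=s['position'];print(proj('side',T+[-.0025,-.0014,-.0534]))"
```

```text
t 17.0 p [ 0.6472 -0.1343  0.1022] jig mm [ 20.4 -80.4 102.2] F [-0.3 -0.4 -0.8] w 19.1 g 50.0
R in jig [[-0.004, 1.0, -0.001], [1.0, 0.004, 0.0], [0.0, -0.001, -1.0]]
tool-frame units [0.01 0.   0.06]
[[115 117 121 116 147 126  95  89  88  55  28  16  22  25  21  18  11  33
  111 193]
 [119 121 117 117 142 136  97  86  88  51  28  23  11  12  22  25  53 110
  190 202]
 [116 115 117 115 115 130 111  95  89  55  25  24  22  24  18  61 185 198
  199 194]
 [115 113 120 126 109 113 135 124 106  84  38  24  25  32  56 109 184 187
  194 131]
 [120 122 185 193 194 112  96 128 137 135  87  37  64 113  90 106 117 118
  113 117]
 [191 194 195 195 196 172 112  89  85  83  85  72  86  95 115 116 117 114
  114 115]
 [198 195 196 201 200 160 139 112  85  83  84  83 112 116 112 112 113 115
  115 117]
 [203 199 199 175 143 136 141 121  84  82  84  78 128 129 117 115 114 115
  117 116]
 [198 133 128 135 136 140 140 124  85  82  80  81 131 137 136 121 117 114
  117 115]
 [129 139 139 139 137 137 139 125  87  80  83  83 134 138 136 139 128 117
  115 116]
 [136 138 140 138 140 137 137 137  89  80  82  92 128 138 138 138 138 134
  122 117]
 [139 141 140 138 136 136 137 128  97  82  82  98 124 136 138 138 139 136
  136 125]
 [145 139 139 136 136 133 134 102  86  84  85  86  94 131 138 137 136 134
  138 133]
 [221 161 137 136 136 135 137 110 110 129 124 112 114 136 134 136 136 138
  138 138]
 [227 225 157 141 135 139 138 137 136 135 134 138 139 138 139 137 137 138
  135 133]
 [227 225 225 226 161 139 134 139 138 138 140 138 135 139 138 138 136 135
  134 110]
 [224 225 227 227 225 158 145 141 140 140 137 135 135 136 138 136 136 124
  102  86]
 [193 232 228 225 227 228 229 162 140 136 135 137 136 140 136 133 111  83
   87 111]
 [107 181 222 235 229 228 228 226 153 137 140 137 138 136 134 115  90  87
  112 132]
 [111 109 140 236 233 228 225 225 153 137 140 137 134 111  88  83  88 108
  136 136]]
[341.9064 195.1423]
```

Request:
{"name": "jog_arm", "arguments": {"rows": [{"x": 0,"y": 0,"z": 0.1,"rx": 0,"ry": 0,"rz": 0,"gripper": 10},{"x": 0,"y": 0,"z": 0.1,"rx": 0,"ry": 0,"rz": 0,"gripper": 10},{"x": 0,"y": 0,"z": 0,"rx": 0,"ry": 0,"rz": 0,"gripper": 10}]}}

```text
time_s: 17.35
position: [0.6469, -0.134, 0.0936]
tool_rot: [[0.069, 0.998, -0.002], [0.998, -0.069, 0.001], [0.0, -0.002, -1.0]]
ft_force: [0.3, 0.0, -1.8]
gripper_width: 0.0188
grip_force: 50.0
```

Request:
{"name": "jog_arm", "arguments": {"rows": [{"x": 0,"y": 0,"z": 0.1,"rx": 0,"ry": 0,"rz": 0,"gripper": 10},{"x": 0,"y": 0,"z": 0,"rx": 0,"ry": 0,"rz": 0,"gripper": 10}]}}

```text
time_s: 17.55
position: [0.6472, -0.1342, 0.0899]
tool_rot: [[0.069, 0.998, -0.001], [0.998, -0.069, 0.0], [0.0, -0.001, -1.0]]
ft_force: [0.2, -0.8, -1.3]
gripper_width: 0.0189
grip_force: 50.0
```

Request:
{"name": "jog_arm", "arguments": {"rows": [{"x": 0,"y": 0,"z": 0.1,"rx": 0,"ry": 0,"rz": 0,"gripper": 10},{"x": 0,"y": 0,"z": 0.1,"rx": 0,"ry": 0,"rz": 0,"gripper": 10},{"x": 0,"y": 0,"z": 0,"rx": 0,"ry": 0,"rz": 0,"gripper": 10}]}}

```text
time_s: 17.85
position: [0.6473, -0.1343, 0.0818]
tool_rot: [[0.069, 0.998, -0.001], [0.998, -0.069, -0.0], [-0.0, -0.001, -1.0]]
ft_force: [0.5, -0.1, -1.3]
gripper_width: 0.0187
grip_force: 50.0
```

Request:
{"name": "jog_arm", "arguments": {"rows": [{"x": 0,"y": 0,"z": 0.1,"rx": 0,"ry": 0,"rz": 0,"gripper": 10},{"x": 0,"y": 0,"z": 0.05,"rx": 0,"ry": 0,"rz": 0,"gripper": 10},{"x": 0,"y": 0,"z": 0,"rx": 0,"ry": 0,"rz": 0,"gripper": 10}]}}

```text
time_s: 18.15
position: [0.6474, -0.1343, 0.0761]
tool_rot: [[0.069, 0.998, -0.0], [0.998, -0.069, -0.0], [-0.0, -0.0, -1.0]]
ft_force: [-0.2, -0.6, -0.7]
gripper_width: 0.0189
grip_force: 50.0
```

Request:
{"name": "jog_arm", "arguments": {"rows": [{"x": 0,"y": 0,"z": 0.1,"rx": 0,"ry": 0,"rz": 0,"gripper": 10},{"x": 0,"y": 0,"z": 0.08,"rx": 0,"ry": 0,"rz": 0,"gripper": 10},{"x": 0,"y": 0,"z": 0,"rx": 0,"ry": 0,"rz": 0,"gripper": 10}]}}

```text
time_s: 18.45
position: [0.6475, -0.1343, 0.069]
tool_rot: [[0.069, 0.998, -0.0], [0.998, -0.069, -0.0], [-0.0, -0.0, -1.0]]
ft_force: [0.4, -1.0, -1.2]
gripper_width: 0.0183
grip_force: 50.0
```

Request:
{"name": "jog_arm", "arguments": {"rows": [{"x": 0,"y": 0,"z": 0.08,"rx": 0,"ry": 0,"rz": 0,"gripper": 10},{"x": 0,"y": 0,"z": 0.05,"rx": 0,"ry": 0,"rz": 0,"gripper": 10},{"x": 0,"y": 0,"z": 0,"rx": 0,"ry": 0,"rz": 0,"gripper": 10}]}}

```text
time_s: 18.75
position: [0.6475, -0.1345, 0.0643]
tool_rot: [[0.069, 0.998, 0.0], [0.998, -0.069, -0.001], [-0.001, 0.0, -1.0]]
ft_force: [-0.1, -0.3, 3.5]
gripper_width: 0.0187
grip_force: 50.0
```

Request:
{"name": "jog_arm", "arguments": {"rows": [{"x": 0,"y": 0,"z": 0.06,"rx": 0,"ry": 0,"rz": 0,"gripper": 10},{"x": 0,"y": 0,"z": 0.04,"rx": 0,"ry": 0,"rz": 0,"gripper": 10},{"x": 0,"y": 0,"z": 0,"rx": 0,"ry": 0,"rz": 0,"gripper": 10}]}}

```text
time_s: 19.05
position: [0.6476, -0.1347, 0.0614]
tool_rot: [[0.069, 0.998, 0.0], [0.998, -0.069, -0.001], [-0.001, 0.0, -1.0]]
ft_force: [-3.7, -1.2, 8.4]
gripper_width: 0.0189
grip_force: 50.0
```

Request:
{"name": "jog_arm", "arguments": {"rows": [{"x": 0,"y": 0,"z": 0.04,"rx": 0,"ry": 0,"rz": 0,"gripper": 10},{"x": 0,"y": 0,"z": 0,"rx": 0,"ry": 0,"rz": 0,"gripper": 10}]}}

```text
time_s: 19.25
position: [0.6476, -0.1347, 0.0612]
tool_rot: [[0.069, 0.998, 0.0], [0.998, -0.069, -0.001], [-0.001, 0.001, -1.0]]
ft_force: [-5.8, -0.4, 15.5]
gripper_width: 0.0187
grip_force: 50.0
```

Request:
{"name": "jog_arm", "arguments": {"rows": [{"x": 0,"y": -0.01,"z": 0.03,"rx": 0,"ry": 0,"rz": 0,"gripper": 10},{"x": 0,"y": 0,"z": 0,"rx": 0,"ry": 0,"rz": 0,"gripper": 10},{"x": 0,"y": 0,"z": 0,"rx": 0,"ry": 0,"rz": 0,"gripper": 10}]}}

```text
time_s: 19.55
position: [0.6476, -0.1347, 0.0612]
tool_rot: [[0.069, 0.998, 0.002], [0.998, -0.069, -0.001], [-0.001, 0.002, -1.0]]
ft_force: [-5.3, 0.1, 20.1]
gripper_width: 0.0186
grip_force: 50.0
```

```bash
python3 -c "
from st import *
show()
p,d=env.capture('side');X=cloud('side',d);h=cv2.cvtColor(p,cv2.COLOR_RGB2HSV).astype(int);J=(X-OJ)@RJ
B=J[(h[...,0]>100)&(h[...,0]<118)&(h[...,1]>150)&(abs(J[...,0]-.02)<.09)&(abs(J[...,1])<.09)&(J[...,2]<.06)&(J[...,2]>.025)]
print(len(B),np.polyfit(B[:,1],B[:,2],1))
G=J[(abs(J[...,0])<.2)&(abs(J[...,1])<.05)&(h[...,0]>6)&(h[...,0]<18)&(h[...,1]>150)];print('grip',np.percentile(G,[3,50,97],axis=0))
Y=X[(h[...,0]>22)&(h[...,0]<34)&(h[...,1]>170)&(h[...,2]>60)&(abs(J[...,1]+.084)<.04)&(abs(J[...,0]-.02)<.04)];print(len(Y),Y[:,2].min(),Y[:,2].max()) if len(Y) else 0
show()"
```

```text
t 19.55 p [ 0.6476 -0.1347  0.0612] jig mm [ 20.8 -80.8  61.2] F [-5.3  0.1 20.1] w 18.6 g 50.0
R in jig [[-0.004, 1.0, 0.002], [1.0, 0.004, -0.001], [-0.001, 0.002, -1.0]]
2009 [0.0047 0.0365]
grip [[-0.0905 -0.018   0.0183]
 [-0.0887  0.0035  0.0408]
 [-0.0625  0.0193  0.0525]]
39 0.046043012610217815 0.08422571277148627
t 19.6 p [ 0.6476 -0.1347  0.0612] jig mm [ 20.8 -80.8  61.2] F [-5.3  0.4 20.7] w 19.0 g 50.0
R in jig [[-0.004, 1.0, 0.002], [1.0, 0.004, -0.001], [-0.001, 0.002, -1.0]]
```

The frame is level, a 20 N push is held through the collar, and the tray is still home. Handing in.

```bash
python3 -c "
from bench import env
print(env.finish_job())"
```

```text
the job is handed in; nothing more can be done
None
```

I handed the job in at about 20 s: tray home, frame shut and level, and the yellow pin seated in the base and held in the gripper with a 20 N downward push (checked by camera and force readings); no verdict came back.

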